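# Refit a laundry dolly's wheel with its R-clip

### The arm

A 6-joint arm with a two-finger parallel gripper is mounted at the origin on the work surface. World frame = base frame: x ahead of the robot, y to its left, z up, the work surface at z = 0. Lengths are in m, angles in degrees, forces in N, time in s.
With the tool pointing down it reaches from about 0.4 to 0.825 m from the base axis. Payload 7 kg.
Tool frame: the origin (TCP) lies between the finger pads; the fingertips stand ctrl.nose_length ahead of it and the grasp point (between the pads) lies 2 mm behind it (ctrl.nose_length is the distance from the TCP to the fingertips, in m); z points along the fingers, y is the line along which they close (so a half turn about z gives the same grasp; the last joint's range is limited). The gripper opens to 88 mm and grips with 3 to 60 N. Pads are 19 mm wide; open, the fingers measure 130 mm over their backs; the gripper's body (78 mm by 193 mm) begins 47 mm behind the grasp point.
Start: joints at [-56.66, 20.546, 0.682, 0, -70.136, -16.507], TCP at [0.195, -0.646, 0.244] pointing down, gripper open.
Joint ranges: [-176.03, 176.03], [-82.01, 121.73], [-58.28, 71.71], [-173.87, 95.51], [-174.79, -0.11], [-173.66, 173.66]. Speed limits (degrees/s): [136.94, 136.94, 172.46, 180, 180, 180].

### API

Orientations are given as [roll, pitch, yaw] about the fixed x, y, z axes, in that order (R = Rz(yaw) Ry(pitch) Rx(roll)).
In Python, from plant import ctrl gives the robot as it stands.
- The arm moves only by the tool apply_moves, never from a script. Its argument "commands" is a list of rows, each a list of 3 entries, a list of its own where there are three numbers: the shift along the world's x, y, z in cm, then the turn about the world's z in rad, then the closure, from 0 (fully open) to 1 (shut). In form: [[[x, y, z], turn, jaw], ...]. A call has 1 to 20 rows; each row is the pose to reach, as a shift and turn from the pose commanded when the call began; what a row does not reach only later rows make up. A row lasts 1/12 s, in which the tool goes at most 41.7 mm and 7.16 degrees, less where a joint would pass 70% of its speed; a pose out of reach is approached as far as the arm can. A call with a gripper value outside its range is refused whole. The fingers move at their own pace and stop on an object; the grip force is fixed at half the most. Time passes only in rows, so rows that repeat a pose let the fingers close. It gives the time, the measured TCP pose, the force, the opening and the grip force at its end, in the units of the state.
- ctrl.get_obs(): the state, without advancing time (a new reading comes with each control period).
- ctrl.snapshot(name): name is "side" or "top"; returns a dict with "img" (420x560x3 uint8, red, green, blue), "fx", "fy", "cx", "cy" (pixels), "dist_coeffs" ([k1, k2, p1, p2, k3] as OpenCV has them; the pictures are not rectified), "T" (4x4, takes a point from camera to world coordinates). Camera axes: x right, y up, looking along -z (the intrinsics and any distortion apply to the point x, -y, -z); pixel columns grow to the right and rows downward; lengths in m; the calibration is good to about 2 mm. A picture is of the moment at which its call begins. There is no depth.
- ctrl.close_job(): hands the job in; it is judged then, once.
Trained networks look in a picture, given as the dict that the camera call returned (one of the last four; its "shot" number tells which), for a name from the list of things; names that differ only in an ending like _2 or _b are one class to them, and where a whole thing is asked for, a point or a joint stands for the part that bears it (a point fixed in the world has none). Each returns a list of dicts, best first, with "score" (0 to 1); they miss things now and then, are a little off and sometimes report something else, mostly with a low value. They report only what shows in the picture. A call takes as long as a camera call.
- ctrl.search_frame(picture, target): "at" ([column, row] in pixels, amid what is visible of it).
- ctrl.spot_point(picture, target): "at" ([column, row] in pixels: a listed point, or the origin of a listed thing).
The state is a dict: "clock": time; "joint_pos": joint angles; "qvel": joint speeds; "tau": joint torques, N m; "tool_pos": TCP position; "orientation": TCP orientation; "force": force on the tool from outside, world axes, zero at the start; "moment": the same for the moment, N m; "opening": finger opening in m; "gripper_force": force on a finger pad.
Only numpy, scipy, OpenCV 4.12 (cv2) and the standard library are available. Lean on these libraries where they do the work, as an engineer would, in place of code of your own. Each camera call takes 0.05 s, during which the arm holds its last target. There are 200 camera calls.

### The job

One wheel of the laundry-basket dolly has crept out along its axle: gently slide it back until its hub is fully home against the shoulder, which bares the cross-hole. Then take the R-clip off the rim of the hardware tin, find the cross-hole (the axle has turned in its sleeve) and push the clip's straight leg through it until the bent leg has ridden over the axle and snapped round it, fully home, and let go. Feel your way without forcing anything, and leave the other things where they are.

Things in the scene. Friction and masses are not known exactly. Their poses are not given: they have to be found in the camera images.
- dolly: White tubular laundry-basket dolly, fixed on timber offcuts. Origin on the table right under the loose wheel's cross-hole; z up, y along that wheel's level stub axle towards its free end, x square to it. Its frame (up to 124 mm high) lies at local y below -55 mm, the other wheels farther along x and -y. The three sound wheels carry fitted R-clips that show how the job should look.
- cross_hole (a point): Centre of the cross-hole, on the centre line of the 22 mm steel stub axle, 80 mm above the table; axes as the dolly's. The hole, 7 mm square, runs right through the axle, which ends 22 mm beyond it (+y). The axle has turned in its sleeve: the hole leans 20 to 52 degrees, its upper mouth 4 to 9 mm to +x of this point. A sideways 6 N on the mouth turns it back; it stays where it is left.
- wheel_slide (a joint): How far the loose wheel stands out along its axle, in m: 0 = hub home against the shoulder, growing towards the free end (to 0.03). About 3 N of friction holds it where it is left; at home it stops hard. A wheel that is out covers the cross-hole. At home the washer's face is 7.5 mm and the tyre's outer face 21.5 mm short of the hole's centre (towards -y).
- hub_face (a point): Centre of the outer face of the washer (29 mm across) on the loose wheel's hub, on the axle's centre line; moves with the wheel. The hub is 31 mm across; the grey tyre, 100 mm across and 28 mm wide, has its outer face 14 mm behind this one and its top 130 mm above the table. The wheel spins freely.
- tin: Open steel hardware tin, 120 (x) x 190 (y) x 90 mm, wall 2.4 mm, fixed. Origin at the centre of its underside, z up, x towards its far long wall. The R-clip and a wooden clothes-peg hang over the rim of its near (-x) long wall, 70 to 110 mm apart, either one on the left. The clip's axes are turned as the tin's; its origin hangs 54 mm to -x of the tin's and 74 mm up.
- clip: Bright steel R-clip of 5 mm wire, 72 mm tall, about 50 g, hanging upright over the tin's near rim; lifts straight off. Origin on the centre line of its straight leg, at the point that belongs on the axle's centre line. z up along the leg to the head; the bent leg is on the -x side (at the tin: towards the tin's -x). Either side of the axle will do for it.
- clip_head (a point): Centre of the R-clip's head, 7 mm to -x and 29 mm above the clip's origin. The head is a double coil, as a block 24 mm along x, 10 mm along y and 26 mm tall (16 to 42 mm above the origin). Pinch it across its 24 mm with the fingertips no lower than its underside, so that they clear the axle when the clip is home.
- clip_tip (a point): Rounded lower end of the R-clip's straight leg, 5 mm thick, 30 mm below the clip's origin; caught in the hole's mouth, it can draw the axle round until the hole stands upright. The bent leg's flared tip is 17 mm to -x and 21 mm below the origin; 9 mm below it the legs pinch to 9.2 mm apart (centre to centre), and at its level bow out to 13.4 mm round the axle.
- clip_leg (a joint): Spread of the R-clip's springy bent leg in rad: 0 at rest, 0.04 to 0.1 as the pinch rides over the axle, near 0 once snapped round it. The flare meets the axle with the clip's origin about 18 mm above the axle's centre line, riding over takes up to 15 N of push, and from about 8 mm above the clip draws itself in. Pushed 2 mm too deep it strains again; at 5 mm its head strikes the axle.
- peg: Wooden clothes-peg on the tin's near rim, 76 mm tall, 20 mm thick; to be left alone. Origin 30 mm above its lower end.
- spare_wheel: Spare wheel lying flat, 100 mm across, 41 mm high; to be left alone. Origin at its underside.
- oil_can: Blue and yellow can with a bare metal top, 54 mm across, 160 mm tall; to be left alone. Origin at its underside.
- detergent: Orange detergent bottle, 96 mm across, 230 mm tall; to be left alone. Origin at its underside.
- screwdriver: Screwdriver lying on the table; to be left alone.
- wrench: Wrench lying on the table; to be left alone.
- mug: Blue mug, 80 mm across, 90 mm tall; to be left alone. Origin at its underside.

How it is judged:
By the outcome, as a careful person would: the job done as asked, in the order asked, and still so for the second after the job is handed in, with the robot touching nothing.
It also fails if it takes over 66 s, if anything falls off the work surface, if the arm or the gripper's body presses on something with over 40 N, if the wrist force passes 120 N, or if a joint passes its speed limit or range.

## Working session

There is one attempt and no reset: what is moved stays moved. The work goes in short steps, Python scripts to look and compute and a tool call to move; the robot and the scene stay as the last step left them, time stands still between calls to the robot, and variables do not carry over. Pictures are saved under pics/ and viewed, at most 10 in all, crops included, and the job is handed in when it is done.

Besides the shell and the picture viewer there is one more tool, called after "Emit:" by a JSON object that holds its "op" and its "data". apply_moves: Moves the arm, as the interface text tells. Its arguments: {"type":"object","properties":{"commands":{"type":"array"}},"required":["commands"]}

```bash
ls; mkdir -p pics
cat > h.py <<'E'
from plant import ctrl
import numpy as np, cv2
def K(p): return np.array([[p['fx'],0,p['cx']],[0,p['fy'],p['cy']],[0,0,1.]])
def ray(p,uv):
    u=cv2.undistortPoints(np.array([[uv]],float),K(p),np.array(p['dist_coeffs'],float))[0,0]
    T=np.array(p['T']); d=T[:3,:3]@np.array([u[0],-u[1],-1.]); return T[:3,3],d/np.linalg.norm(d)
def atz(p,uv,z):
    o,d=ray(p,uv); return o+d*(z-o[2])/d[2]
def tri(rs):
    A=np.zeros((3,3));b=np.zeros(3)
    for o,d in rs:
        M=np.eye(3)-np.outer(d,d);A+=M;b+=M@o
    return np.linalg.solve(A,b)
def proj(p,X):
    T=np.array(p['T']);c=T[:3,:3].T@(np.array(X,float)-T[:3,3]);c=np.array([c[0],-c[1],-c[2]])
    r,_=cv2.projectPoints(c.reshape(1,1,3),np.zeros(3),np.zeros(3),K(p),np.array(p['dist_coeffs'],float));return r[0,0]
def save(p,n): cv2.imwrite('pics/'+n+'.png',cv2.cvtColor(p['img'],cv2.COLOR_RGB2BGR))
E
python3 - <<'E'
from h import *
o=ctrl.get_obs();print(o,ctrl.nose_length)
S={}
for n in('side','top'):
    p=ctrl.snapshot(n);S[n]=p;save(p,n+'0');print(n,np.round(p['T'],3).tolist(),p['fx'],p['dist_coeffs'])
for t in['dolly','cross_hole','hub_face','tin','clip','clip_head','clip_tip','peg','spare_wheel','oil_can','detergent','mug']:
    for n in S:
        print(t,n,[(np.round(d['at'],1).tolist(),round(d['score'],2)) for d in ctrl.spot_point(S[n],t)[:4]])
E
```

```text
pics
{'clock': 0.0, 'joint_pos': array([-5.66607402e+01,  2.05938663e+01,  6.34364298e-01, -2.05139649e-02,
       -7.01359551e+01, -1.65081600e+01]), 'qvel': array([-0.0716209 , -0.00539149, -0.01320783,  0.03361648,  0.02460862,
       -0.13313789]), 'tau': array([-6.36197856e-04, -5.82710767e+01,  2.93057996e+01,  6.99732274e+00,
        6.82371654e-03, -1.44211845e-04]), 'tool_pos': array([ 0.19530914, -0.645649  ,  0.24259847]), 'orientation': array([ 1.79902998e+02, -8.63765078e-03, -1.63175879e+02]), 'force': array([ 0.09512893, -0.52801987, -0.68580955]), 'moment': array([0.01221518, 0.04640568, 0.04456409]), 'gripper_force': 0.0, 'opening': 0.087268649844575} 0.017
side [[-0.985, 0.105, -0.138, 0.339], [-0.173, -0.668, 0.724, 0.996], [-0.016, 0.737, 0.676, 0.944], [0.0, 0.0, 0.0, 1.0]] 427.65460477727413 [-0.00264409  0.          0.          0.          0.        ]
top [[0.019, 0.989, -0.148, 0.341], [-1.0, 0.021, 0.011, 0.092], [0.014, 0.147, 0.989, 1.251], [0.0, 0.0, 0.0, 1.0]] 427.9242792364479 [-0.0607485  0.         0.         0.         0.       ]
dolly side [([263.6, 
[... 430 characters left out ...]
 0.24)]
clip_head side [([282.0, 257.4], 0.69)]
clip_head top [([198.4, 218.3], 0.54), ([126.0, 259.3], 0.26), ([229.9, 211.0], 0.15)]
clip_tip side [([277.6, 269.3], 0.69)]
clip_tip top [([200.6, 217.4], 0.45)]
peg side [([274.4, 236.0], 0.68), ([262.4, 172.7], 0.29)]
peg top [([229.6, 212.1], 0.57), ([234.1, 144.5], 0.5)]
spare_wheel side [([199.3, 304.6], 0.55), ([259.9, 268.8], 0.4)]
spare_wheel top [([168.1, 155.8], 0.77)]
oil_can side [([272.4, 237.5], 0.23)]
oil_can top [([231.1, 143.8], 0.89)]
detergent side [([225.6, 355.4], 0.69), ([278.4, 263.1], 0.61)]
detergent top [([125.5, 188.8], 0.77)]
mug side [([312.2, 364.4], 0.62), ([284.2, 258.7], 0.43)]
mug top [([123.4, 259.2], 0.66)]
```

View pics/side0.png

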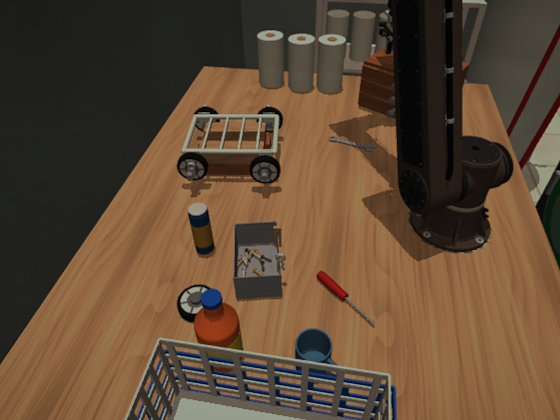

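View pics/top0.png

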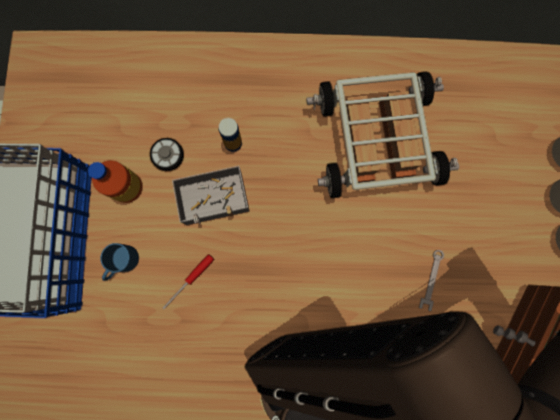

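Run:
```python
from h import *
s=ctrl.snapshot('side');t=ctrl.snapshot('top')
print('img',s['img'].shape,s['cx'],s['cy'],t['cx'],t['cy'])
def T(a,b): return np.round(tri([ray(s,a),ray(t,b)]),4)
print('hub',T((264.3,177.1),(321.8,180.6)),'cross',T((265.1,175.3),(323.9,179.5)))
print('dolly',T((263.6,195.2),(324.2,186)),'tin',T((260.7,272),(216,197.2)))
print('head',T((282,257.4),(198.4,218.3)),'peg',T((274.4,236),(229.6,212.1)))
for n,uv,z in[('wheel',(168.1,155.8),0),('oil',(231.1,143.8),0),('det',(125.5,188.8),0),('mug',(123.4,259.2),0)]:print(n,np.round(atz(t,uv,z),3))
```

```text
img (420, 560, 3) 278.1544308230784 201.91478834568986 278.39280774380376 203.78129368306435
hub [ 0.5826 -0.0416  0.0775] cross [ 0.583  -0.0471  0.081 ]
dolly [ 0.5891 -0.0596 -0.0177] tin [ 0.5395  0.2644 -0.0137]
head [0.4675 0.2949 0.0976] peg [0.4953 0.2128 0.0843]
wheel [0.667 0.413 0.   ]
oil [0.708 0.224 0.   ]
det [0.563 0.534 0.   ]
mug [0.355 0.526 0.   ]
```

The overview shows the dolly (loose wheel near top px (335,180), side (265,170)). The tin is at top (212,196), with the clip and peg on its near rim at around (198,218) and (230,211).

Run:
```python
from h import *
s=ctrl.snapshot('side');t=ctrl.snapshot('top')
def c(p,x,y,w,h): return cv2.resize(p['img'][y:y+h,x:x+w],(400,300),interpolation=cv2.INTER_CUBIC)
m=np.vstack([np.hstack([c(t,310,150,64,48),c(t,172,165,80,60)]),np.hstack([c(s,236,144,64,48),c(s,226,220,80,60)])])
m=np.clip(m.astype(float)*1.4,0,255).astype(np.uint8)
save({'img':m},'mos')
```

```text
(no output)
```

View pics/mos.png

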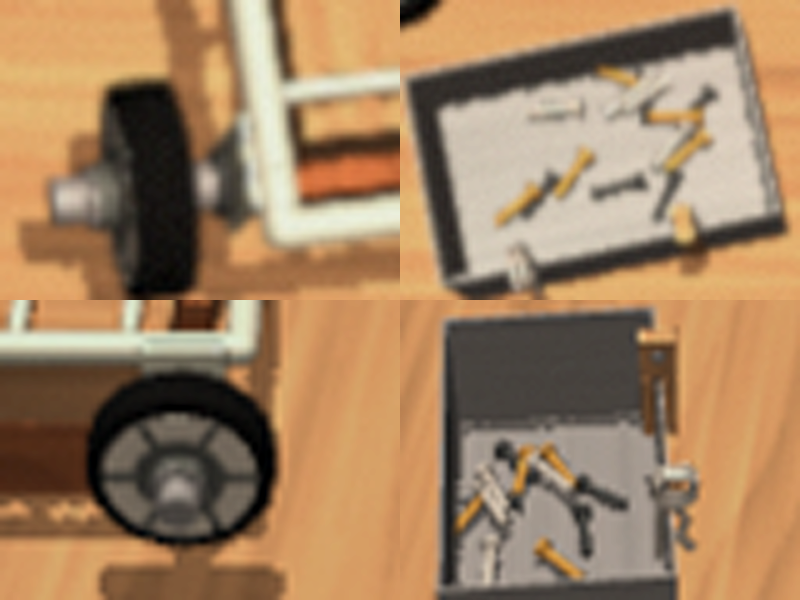

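The mosaic shows the loose wheel standing out, with its axle end at top px (318,182). The clip is left of the peg on the tin's near rim, at about top (197,217) and side (281,257).

Run:
```python
from h import *
t=ctrl.snapshot('top');s=ctrl.snapshot('side')
im=t['img'].astype(int)
# dolly yaw: white frame mask -> minAreaRect in world at z=.115
m=((im.min(2)>130)&(im.max(2)-im.min(2)<40)).astype(np.uint8); m[:,:334]=0;m[:,445:]=0;m[:65]=0;m[195:]=0
n,l,st,_=cv2.connectedComponentsWithStats(m);k=1+st[1:,4].argmax();print(st[k])
yx=np.argwhere(l==k);P=np.array([atz(t,(c,r),.115)[:2] for r,c in yx],np.float32)
print('frame rect',cv2.minAreaRect(P*1000))
# tin
def tp(x,y):return atz(t,(172+(x-400)/5,165+y/5),.09)
C=[tp(*c) for c in[(408,80),(735,10),(785,225),(450,290)]]
print(np.round(C,4),np.round(np.mean(C,0),4))
e=[C[i-1]-C[i] for i in range(4)];print([(round(np.linalg.norm(v),3),round(np.degrees(np.arctan2(v[1],v[0])),1)) for v in e])
print('axle end',[np.round(atz(t,(310+x/6.25,150+y/6.25),.08),4) for x,y in[(52,200),(85,195),(205,188)]])
for n,p in(('s',s),('t',t)):
  for k in('hub_face','cross_hole','clip_head','tin','clip'):
    print(n,k,[(np.round(d['at'],1).tolist(),round(d['score'],2)) for d in ctrl.spot_point(p,k)[:2]])
```

```text
[ 336   73   99  115 1788]
frame rect ((728.5648193359375, -210.991455078125), (311.5956726074219, 233.40377807617188), 8.09118366241455)
[[0.5719 0.3699 0.09  ]
 [0.6153 0.1903 0.09  ]
 [0.4955 0.159  0.09  ]
 [0.4558 0.3405 0.09  ]] [0.5346 0.2649 0.09  ]
[(np.float64(0.12), np.float64(-165.8)), (np.float64(0.185), np.float64(103.6)), (np.float64(0.124), np.float64(14.7)), (np.float64(0.186), np.float64(-77.7))]
axle end [array([ 0.5798, -0.0315,  0.08  ]), array([ 0.5824, -0.0463,  0.08  ]), array([ 0.5869, -0.1002,  0.08  ])]
s hub_face [([264.0, 175.3], 0.89)]
s cross_hole [([264.9, 174.5], 0.64)]
s clip_head [([282.4, 259.0], 0.52)]
s tin [([261.4, 267.7], 0.97)]
s clip [([280.3, 263.1], 0.67)]
t hub_face [([321.2, 180.4], 0.7), ([198.4, 217.1], 0.21)]
t cross_hole [([324.6, 180.0], 0.75)]
t clip_head [([194.5, 218.4], 0.57), ([234.5, 142.8], 0.34)]
t tin [([214.4, 200.1], 0.82)]
t clip [([200.2, 215.0], 0.4)]
```

Emit:
{"op": "apply_moves", "data": {"commands": [[[38.5,61.6,-6],1.414,0.6],[[38.5,61.6,-6],1.414,0.6],[[38.5,61.6,-6],1.414,0.6],[[38.5,61.6,-6],1.414,0.6],[[38.5,61.6,-6],1.414,0.6],[[38.5,61.6,-6],1.414,0.6],[[38.5,61.6,-6],1.414,0.6],[[38.5,61.6,-6],1.414,0.6],[[38.5,61.6,-6],1.414,0.6],[[38.5,61.6,-6],1.414,0.6],[[38.5,61.6,-6],1.414,0.6],[[38.5,61.6,-6],1.414,0.6],[[38.5,61.6,-6],1.414,0.6],[[38.5,61.6,-6],1.414,0.6],[[38.5,61.6,-6],1.414,0.6],[[38.5,61.6,-6],1.414,0.6],[[38.5,61.6,-6],1.414,0.6],[[38.5,61.6,-6],1.414,0.6],[[38.5,61.6,-6],1.414,0.6],[[38.5,61.6,-6],1.414,0.6]]}}

```text
clock: 3.77
tool_pos: [0.5808, -0.0288, 0.183]
orientation: [179.9, -0.0, -82.0]
force: [-0.7, -0.1, 0.0]
opening: 0.0349
gripper_force: 0.0
```

Run:
```python
from h import *
t=ctrl.snapshot('top');s=ctrl.snapshot('side')
def c(p,x,y,w,h): return cv2.resize(p['img'][y:y+h,x:x+w],(400,300),interpolation=cv2.INTER_CUBIC)
m=np.hstack([c(t,290,150,80,60),c(s,226,130,80,60)])
save({'img':np.clip(m*1.4,0,255).astype(np.uint8)},'a1')
for z in(.08,.1):
  for y in(-.0315,): print(proj(s,(.5798,y,z)),proj(t,(.5798,y,z)))
for k in('hub_face','cross_hole'):print(k,[(d['at'],d['score']) for d in ctrl.spot_point(s,k)[:2]])
print(ctrl.get_obs()['tool_pos'],proj(s,ctrl.get_obs()['tool_pos']-[0,0,.017]))
```

```text
[263.93080648 178.42751567] [318.32680202 182.00552641]
[263.68462836 173.51257288] [319.10215249 180.5676316 ]
hub_face [([264.3, 174.4], 0.88), ([258.6, 271.5], 0.22)]
cross_hole [([264.8, 175.8], 0.83), ([279.9, 271.7], 0.54)]
[ 0.57999699 -0.03093106  0.18385211] [262.72411636 156.44829396]
```

View pics/a1.png

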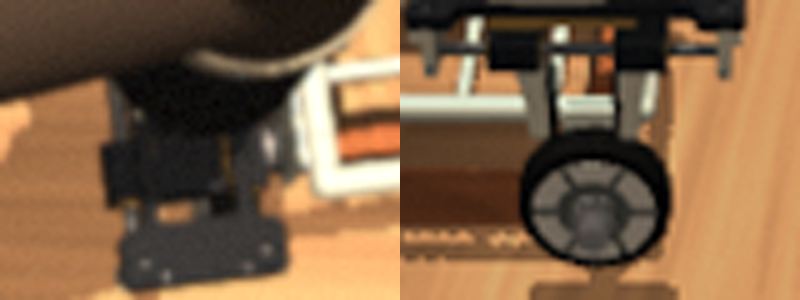

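The side crop shows the open fingers centred over the axle end, which is at side px (264,175). I'm descending astride it.

Emit:
{"op": "apply_moves", "data": {"commands": [[[0,0.1,-3],0,0.6],[[0,0.1,-6],0,0.6],[[0,0.1,-8],0,0.6],[[0,0.1,-9.2],0,0.6],[[0,0.1,-9.2],0,0.6],[[0,0.1,-9.2],0,0.6]]}}

```text
clock: 4.47
tool_pos: [0.5801, -0.03, 0.0917]
orientation: [180.0, -0.0, -82.2]
force: [0.4, -0.6, 0.0]
opening: 0.0349
gripper_force: 0.0
```

Emit:
{"op": "apply_moves", "data": {"commands": [[[0.2,0.03,0],0,0.6],[[0.4,0.05,0],0,0.6],[[0.5,0.07,0],0,0.6],[[0.5,0.07,0],0,0.6]]}}

```text
clock: 4.8
tool_pos: [0.5862, -0.0283, 0.0925]
orientation: [-179.9, 0.0, -82.2]
force: [0.4, -1.2, 0.5]
opening: 0.0348
gripper_force: 0.0
```

Emit:
{"op": "apply_moves", "data": {"commands": [[[0.1,0.01,0],0,0.6],[[0.2,0.03,0],0,0.6],[[0.2,0.03,0],0,0.6]]}}

```text
clock: 5.05
tool_pos: [0.5872, -0.0281, 0.0916]
orientation: [180.0, -0.0, -82.2]
force: [-0.3, 0.7, 0.4]
opening: 0.0353
gripper_force: 0.5
```

Emit:
{"op": "apply_moves", "data": {"commands": [[[-0.5,-0.07,0],0,0.6],[[-0.9,-0.12,0],0,0.6],[[-1.0,-0.14,0],0,0.6],[[-1.0,-0.14,0],0,0.6]]}}

```text
clock: 5.38
tool_pos: [0.577, -0.0295, 0.0917]
orientation: [-180.0, 0.0, -82.1]
force: [-0.4, -0.2, -0.5]
opening: 0.0346
gripper_force: 0.0
```

Emit:
{"op": "apply_moves", "data": {"commands": [[[-0.2,-0.03,0],0,0.6],[[-0.3,-0.04,0],0,0.6],[[-0.3,-0.04,0],0,0.6]]}}

```text
clock: 5.63
tool_pos: [0.5743, -0.0298, 0.0916]
orientation: [-180.0, 0.0, -82.1]
force: [-0.2, -0.1, 0.3]
opening: 0.0349
gripper_force: 0.0
```

Emit:
{"op": "apply_moves", "data": {"commands": [[[-0.1,-0.01,0],0,0.6],[[-0.1,-0.01,0],0,0.6]]}}

```text
clock: 5.8
tool_pos: [0.5741, -0.0298, 0.0918]
orientation: [-179.9, 0.0, -82.1]
force: [2.2, 0.7, -0.8]
opening: 0.0348
gripper_force: 1.0
```

Emit:
{"op": "apply_moves", "data": {"commands": [[[0.4,0.06,0],0,0.6],[[0.74,0.1,0],0,0.6],[[0.74,0.1,0],0,0.71],[[0.74,0.1,0],0,0.71],[[0.74,0.1,0],0,0.71],[[0.77,-0.1,0],0,0.71],[[0.8,-0.3,0],0,0.71],[[0.82,-0.5,0],0,0.71],[[0.85,-0.7,0],0,0.71],[[0.87,-0.85,0],0,0.71],[[0.87,-0.85,0],0,0.71]]}}

```text
clock: 6.72
tool_pos: [0.5821, -0.0386, 0.0916]
orientation: [-180.0, 0.0, -82.2]
force: [-0.0, 0.0, 0.3]
opening: 0.0253
gripper_force: 0.6
```

Emit:
{"op": "apply_moves", "data": {"commands": [[[0.03,-0.2,0],0,0.71],[[0.05,-0.4,0],0,0.71],[[0.08,-0.6,0],0,0.71]]}}

```text
clock: 6.97
tool_pos: [0.583, -0.0444, 0.0916]
orientation: [-180.0, 0.0, -82.1]
force: [-1.4, 3.2, 1.5]
opening: 0.0255
gripper_force: 1.7
```

Emit:
{"op": "apply_moves", "data": {"commands": [[[0.02,-0.15,0],0,0.71],[[0.04,-0.3,0],0,0.71]]}}

```text
clock: 7.13
tool_pos: [0.5834, -0.0476, 0.0915]
orientation: [-180.0, 0.0, -82.2]
force: [-1.2, 2.9, 0.1]
opening: 0.0254
gripper_force: 1.6
```

Emit:
{"op": "apply_moves", "data": {"commands": [[[0.02,-0.15,0],0,0.71],[[0.04,-0.3,0],0,0.71]]}}

```text
clock: 7.3
tool_pos: [0.5838, -0.0504, 0.0915]
orientation: [-180.0, 0.0, -82.2]
force: [-2.5, 10.7, 1.8]
opening: 0.0258
gripper_force: 5.8
```

Emit:
{"op": "apply_moves", "data": {"commands": [[[0.0,-0.05,0],0,0.71],[[0.0,-0.05,0],0,0.71],[[0.0,-0.05,0],0,0.71]]}}

```text
clock: 7.55
tool_pos: [0.5838, -0.0503, 0.0916]
orientation: [-180.0, 0.1, -82.2]
force: [-1.7, 7.1, 0.7]
opening: 0.0255
gripper_force: 3.8
```

Emit:
{"op": "apply_moves", "data": {"commands": [[[-0.05,0.4,0],0,0.71],[[-0.1,0.8,0],0,0.6],[[-0.1,0.8,4],0,0.6],[[-0.1,0.8,8],0,0.5],[[-0.1,0.8,10],0,0.4],[[-11.8,34.6,10],0.1,0.4],[[-11.8,34.6,10],0.1,0.4],[[-11.8,34.6,10],0.1,0.4],[[-11.8,34.6,10],0.1,0.4],[[-11.8,34.6,10],0.1,0.4],[[-11.8,34.6,10],0.1,0.4],[[-11.8,34.6,10],0.1,0.4],[[-11.8,34.6,10],0.1,0.4],[[-11.8,34.6,10],0.1,0.4],[[-11.8,34.6,10],0.1,0.4],[[-11.8,34.6,10],0.1,0.4]]}}

```text
clock: 8.88
tool_pos: [0.4652, 0.2961, 0.1914]
orientation: [180.0, -0.0, -76.3]
force: [-0.4, -0.1, 0.1]
opening: 0.0522
gripper_force: 0.0
```

Run:
```python
from h import *
t=ctrl.snapshot('top');s=ctrl.snapshot('side')
def c(p,x,y,w,h,W=400,H=300): return cv2.resize(p['img'][y:y+h,x:x+w],(W,H),interpolation=cv2.INTER_CUBIC)
m=np.hstack([c(s,236,130,64,48),c(s,246,220,64,48)])
m=np.vstack([m,np.hstack([c(t,300,150,64,48),c(t,180,190,64,48)])])
save({'img':np.clip(m*1.4,0,255).astype(np.uint8)},'a2')
o=ctrl.get_obs()['tool_pos'];print(o,'tip->',proj(s,o-[0,0,.017]),'head est',proj(s,(.466,.294,.103)),proj(s,(.466,.294,.09)))
for k in('hub_face','cross_hole'):
  for p in(s,t):print(k,[(d['at'],d['score']) for d in ctrl.spot_point(p,k)[:1]])
print('hole proj',proj(s,(.5837,-.0523,.08)),proj(t,(.5837,-.0523,.08)))
for k in('clip_head','clip_tip'):print(k,[(d['at'],d['score']) for d in ctrl.spot_point(s,k)[:2]])
```

```text
[0.4657237  0.29447161 0.19143988] tip-> [281.88619827 236.83931627] head est [282.1010704  255.73818521] [282.15181983 259.02553542]
hub_face [([261.9, 168.7], 0.45)]
hub_face [([326.7, 180.6], 0.83)]
cross_hole [([264.6, 173.9], 0.79)]
cross_hole [([325.3, 180.4], 0.61)]
hole proj [264.01755397 174.25034002] [325.75568774 180.80441112]
clip_head [([279.8, 256.7], 0.54), ([274.5, 235.9], 0.23)]
clip_tip [([278.3, 271.1], 0.64)]
```

View pics/a2.png

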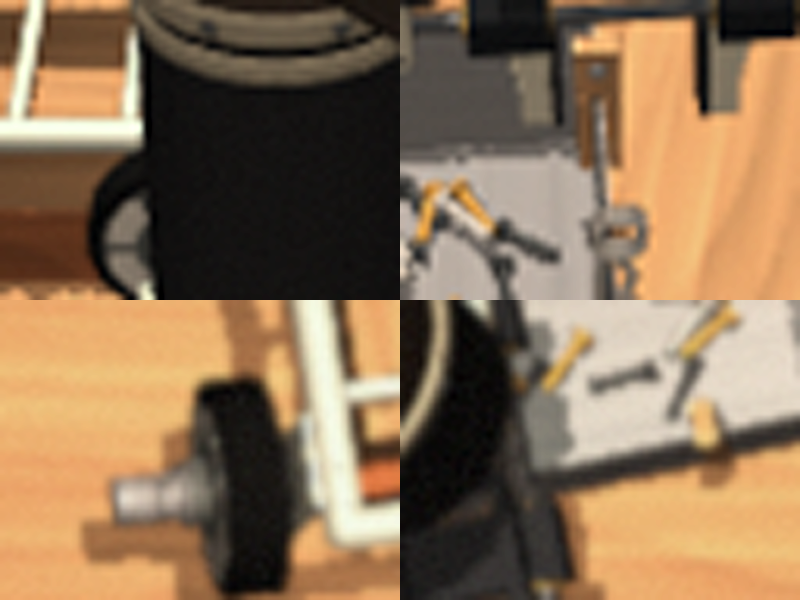

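The crops show the wheel home with the bare axle and hole at top (325.6,182). The clip head is at side (280.4,257.5), between the two finger columns.

Run:
```python
from h import *
import pickle
s=ctrl.snapshot('side');t=ctrl.snapshot('top')
print(atz(s,(280.4,257.5),.103),atz(t,(196.3,218),.103),tri([ray(s,(280.4,257.5)),ray(t,(196.3,218))]))
print(proj(t,(.4705,.2965,.103)))
```

```text
[0.46930605 0.30044891 0.103     ] [0.46895101 0.2997283  0.103     ] [0.46922297 0.29986958 0.10228683]
[197.52053072 217.45543083]
```

Emit:
{"op": "apply_moves", "data": {"commands": [[[0.3,0.55,-3],0,0.4],[[0.3,0.55,-6],0,0.4],[[0.3,0.55,-7.7],0,0.4],[[0.3,0.55,-8.3],0,0.4],[[0.3,0.55,-8.3],0,0.4],[[0.3,0.55,-8.3],0,0.55],[[0.3,0.55,-8.3],0,0.65],[[0.3,0.55,-8.3],0,0.65]]}}

```text
clock: 10.05
tool_pos: [0.4694, 0.3012, 0.11]
orientation: [-179.9, 0.1, -76.4]
force: [-0.1, 0.7, -0.3]
opening: 0.0379
gripper_force: 0.0
```

Emit:
{"op": "apply_moves", "data": {"commands": [[[0,0,0],0,0.7],[[0,0,0],0,0.75],[[0,0,0],0,0.8],[[0,0,0],0,0.8],[[0,0,0],0,0.8]]}}

```text
clock: 10.47
tool_pos: [0.4691, 0.3009, 0.1092]
orientation: [-179.9, 0.0, -76.4]
force: [0.1, -0.7, 4.6]
opening: 0.024
gripper_force: 29.9
```

Emit:
{"op": "apply_moves", "data": {"commands": [[[0,0,2],0,0.8],[[0,0,5],0,0.8],[[0,0,9],0,0.8],[[0,0,10],0,0.8],[[2,-4,10],-0.1,0.8],[[4,-8,10],-0.1,0.8],[[6,-12,10],-0.1,0.8],[[7,-16,10],-0.1,0.8],[[8,-20,10],-0.1,0.8],[[9,-24,10],-0.1,0.8],[[10,-28,10],-0.1,0.8],[[10.5,-32,9],-0.1,0.8],[[10.9,-35,8],-0.1,0.8],[[10.9,-36.1,7.4],-0.1,0.8],[[10.9,-36.1,7.4],-0.1,0.8],[[10.9,-36.1,7.4],-0.1,0.8],[[10.9,-36.1,7.4],-0.1,0.8]]}}

```text
clock: 11.88
tool_pos: [0.5779, -0.0599, 0.1827]
orientation: [-180.0, 0.0, -82.1]
force: [0.7, 0.5, 0.5]
opening: 0.0238
gripper_force: 29.9
```

Run:
```python
from h import *
t=ctrl.snapshot('top');s=ctrl.snapshot('side')
def c(p,x,y,w,h,W=400,H=300): return cv2.resize(p['img'][y:y+h,x:x+w],(W,H),interpolation=cv2.INTER_CUBIC)
m=np.hstack([c(s,240,136,48,60,480,600),c(t,300,156,32,60,320,600)])
save({'img':np.clip(m*1.4,0,255).astype(np.uint8)},'a3')
ob=ctrl.get_obs();o=ob['tool_pos'];print(o,ob['orientation'],ob['force'])
L=np.array([.9907,.136,0])
tip=o+.007*L-[0,0,.065];print('exp tip',tip,proj(s,tip),proj(t,tip),'hole',proj(s,(.5837,-.0523,.08)))
for k in('clip_tip','clip_head','cross_hole'):
  for p in(s,t):print(k,[(np.round(d['at'],1),round(d['score'],2)) for d in ctrl.spot_point(p,k)[:1]])
```

```text
[ 0.57804685 -0.05931817  0.18308014] [-1.79947391e+02  5.59354603e-03 -8.20667193e+01] [-0.98905361  0.73870587 -0.76838295]
exp tip [ 0.58498175 -0.05836617  0.11808014] [263.53401165 163.64040985] [329.72693452 177.57603741] hole [264.01755397 174.25034002]
clip_tip [(array([264.9, 163.8]), 0.47)]
clip_tip []
clip_head [(array([263.2, 150.8]), 0.48)]
clip_head [(array([122.6, 258.8]), 0.33)]
cross_hole [(array([262.9, 172.5]), 0.64)]
cross_hole [(array([325.5, 178.8]), 0.75)]
```

View pics/a3.png

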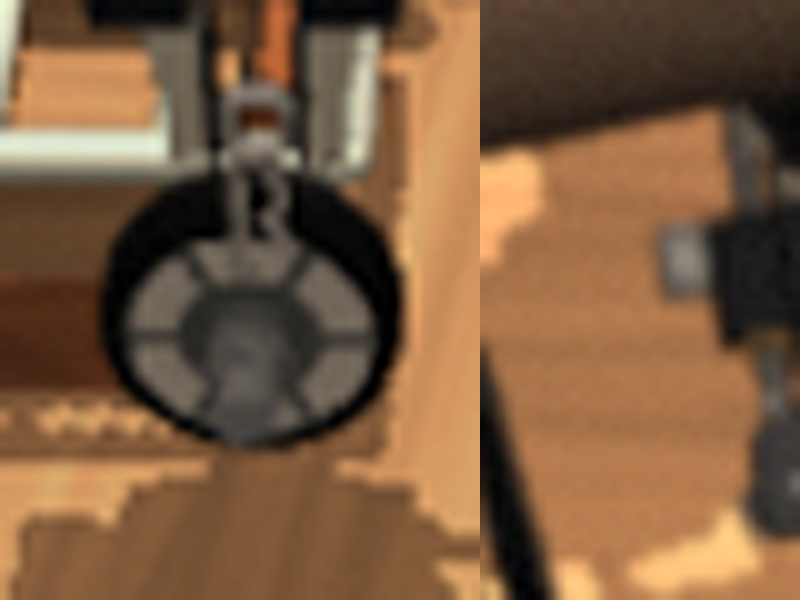

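The side crop shows the clip hanging straight in the fingers, tip at about (264,163.5), above the axle. I'll touch the tyre face with the leg to find y.

Emit:
{"op": "apply_moves", "data": {"commands": [[[0.05,-0.4,0],0,0.8],[[0.1,-0.7,0],0,0.8],[[0.12,-0.85,0],0,0.8],[[0.12,-0.85,0],0,0.8]]}}

```text
clock: 12.62
tool_pos: [0.579, -0.0694, 0.1825]
orientation: [180.0, -0.0, -82.2]
force: [0.3, 0.0, -0.7]
opening: 0.0237
gripper_force: 29.9
```

Emit:
{"op": "apply_moves", "data": {"commands": [[[0.01,-0.1,0],0,0.8],[[0.01,-0.1,0],0,0.8]]}}

```text
clock: 12.78
tool_pos: [0.579, -0.0702, 0.1825]
orientation: [180.0, 0.0, -82.2]
force: [-0.3, 0.6, -0.5]
opening: 0.0235
gripper_force: 29.9
```

Emit:
{"op": "apply_moves", "data": {"commands": [[[0.01,-0.1,0],0,0.8],[[0.01,-0.1,0],0,0.8]]}}

```text
clock: 12.95
tool_pos: [0.5791, -0.0711, 0.1825]
orientation: [180.0, -0.0, -82.2]
force: [-0.1, -0.0, -0.3]
opening: 0.0237
gripper_force: 29.9
```

Emit:
{"op": "apply_moves", "data": {"commands": [[[0.01,-0.1,0],0,0.8],[[0.01,-0.1,0],0,0.8]]}}

```text
clock: 13.12
tool_pos: [0.5792, -0.0721, 0.1826]
orientation: [180.0, -0.0, -82.1]
force: [0.3, -0.2, -1.2]
opening: 0.0236
gripper_force: 29.9
```

Emit:
{"op": "apply_moves", "data": {"commands": [[[0.01,-0.05,0],0,0.8],[[0.01,-0.05,0],0,0.8]]}}

```text
clock: 13.28
tool_pos: [0.5794, -0.0724, 0.1826]
orientation: [-180.0, 0.0, -82.2]
force: [0.2, 0.6, -0.3]
opening: 0.0237
gripper_force: 29.9
```

Emit:
{"op": "apply_moves", "data": {"commands": [[[0.01,-0.05,0],0,0.8],[[0.01,-0.05,0],0,0.8]]}}

```text
clock: 13.45
tool_pos: [0.5794, -0.0728, 0.1825]
orientation: [180.0, 0.0, -82.2]
force: [0.0, 2.0, -0.2]
opening: 0.0236
gripper_force: 29.9
```

Run:
```python
from h import *
a=cv2.imread('pics/a2.png')[440:560,90:250]
g=cv2.cvtColor(a,cv2.COLOR_BGR2GRAY)
print(cv2.resize(g,(20,20),interpolation=cv2.INTER_AREA))
cv2.imwrite('pics/z.png',cv2.resize(a,(800,600),interpolation=cv2.INTER_CUBIC))
t=ctrl.snapshot('top')
for x,y,z in[(0,0,91),(4,0,90),(6.5,0,89),(9,0,86),(-11,0,80),(11,0,80)]:
    p=np.array([.5837,-.0523,0])+np.array([.9907*x,.136*x,z])/1000
    q=proj(t,p);print(x,q,((q-[300,150])*6.25+[0,300]-[90,440])/[8,6])
```

```text
[[188 190 190 191 190 188 188 190 177 137 121 116  86  60  55  76  40  20
   23  24]
 [189 190 190 192 191 191 191 192 179 138 122 118  88  57  47  65  37  18
   22  23]
 [187 187 189 190 189 190 192 193 181 140 121 114  90  65  48  56  41  21
   23  23]
 [180 181 184 184 183 183 185 187 177 133 112 103  95  87  62  57  46  23
   20  22]
 [179 180 181 180 179 176 173 176 166 126 103 100 103 100  75  58  50  24
   21  24]
 [182 180 175 171 172 165 155 155 150 126 112 118 115 109  85  63  61  28
   21  26]
 [183 178 158 153 161 157 150 146 135 130 135 140 131 119  94  75  73  34
   20  23]
 [182 174 145 146 171 172 167 161 139 143 163 156 142 127 104  83  77  35
   20  21]
 [179 170 142 157 197 196 191 183 161 170 185 168 150 134 116  88  69  38
   22  20]
 [180 175 144 166 215 210 202 191 168 181 188 166 146 128 114  82  61  35
   21  23]
 [186 183 151 158 206 201 192 181 159 168 170 145 133 118 104  72  53  32
   18  21]
 [188 186 155 137 174 172 168 160 138 141 141 121 115 102  90  64  48  32
   22  23]
 [180 179 151 118 137 136 137 130 113 106 109  98  95  82  73  56  47  31
   23 
[... 231 characters left out ...]
4  54  46  56  31
   17  18]
 [120 125 124 121 122 123 121 124 122 124 125 124 122 104  66  53  58  34
   16  20]
 [119 120 118 116 115 116 116 118 119 118 119 120 120 103  74  61  63  38
   18  18]
 [115 113 111 112 114 117 118 114 112 111 111 113 114 100  75  65  66  44
   17  14]
 [121 116 116 118 136 147 145 132 119 117 117 115 114 106  79  65  66  39
   16  15]]
0 [326.2464639  180.00928638] [9.25504992 7.92633998]
4 [326.00902572 178.67723341] [9.06955134 6.5387848 ]
6.5 [325.84419929 177.87448129] [8.9407807  5.70258468]
9 [325.59110749 177.22355598] [8.74305273 5.02453748]
-11 [326.28053133 184.64449343] [ 9.2816651  12.75468066]
11 [325.23181165 176.97508797] [8.46235285 4.76571663]
```

View pics/z.png

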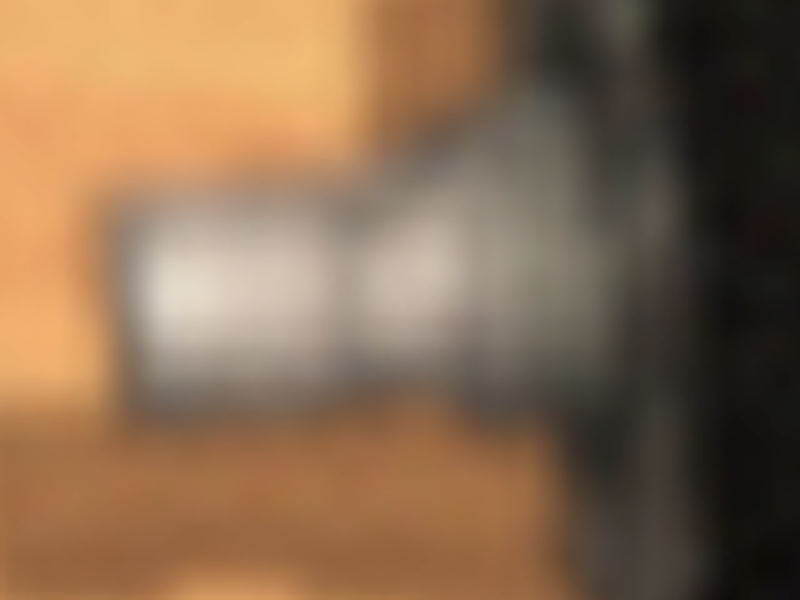

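Emit:
{"op": "apply_moves", "data": {"commands": [[[0,0.6,0],0,0.8],[[0.2,1.4,0],0,0.8],[[0.65,2.06,0],0,0.8],[[0.65,2.06,-1.2],0,0.8],[[0.65,2.06,-2.2],0,0.8],[[0.65,2.06,-2.7],0,0.8],[[0.65,2.06,-2.8],0,0.8],[[0.65,2.06,-2.8],0,0.8]]}}

```text
clock: 14.17
tool_pos: [0.5857, -0.0524, 0.154]
orientation: [179.9, -0.0, -82.1]
force: [0.0, -0.5, -0.1]
opening: 0.024
gripper_force: 29.9
```

Emit:
{"op": "apply_moves", "data": {"commands": [[[0,0,-0.1],0,0.8],[[0,0,-0.1],0,0.8]]}}

```text
clock: 14.33
tool_pos: [0.5862, -0.0524, 0.1539]
orientation: [-180.0, -0.0, -82.2]
force: [0.1, -0.1, 0.7]
opening: 0.0237
gripper_force: 29.9
```

Emit:
{"op": "apply_moves", "data": {"commands": [[[0,0,-0.1],0,0.8],[[0,0,-0.1],0,0.8]]}}

```text
clock: 14.5
tool_pos: [0.586, -0.0524, 0.1528]
orientation: [-180.0, 0.0, -82.2]
force: [0.3, -0.7, -0.3]
opening: 0.0235
gripper_force: 29.9
```

Emit:
{"op": "apply_moves", "data": {"commands": [[[0,0,-0.1],0,0.8],[[0,0,-0.1],0,0.8]]}}

```text
clock: 14.67
tool_pos: [0.586, -0.0524, 0.1516]
orientation: [-180.0, 0.0, -82.2]
force: [0.7, -0.1, -0.0]
opening: 0.0237
gripper_force: 29.9
```

Emit:
{"op": "apply_moves", "data": {"commands": [[[0,0,-0.1],0,0.8],[[0,0,-0.1],0,0.8]]}}

```text
clock: 14.83
tool_pos: [0.5864, -0.0523, 0.1507]
orientation: [-179.9, -0.0, -82.1]
force: [1.0, 0.1, 0.2]
opening: 0.0237
gripper_force: 29.9
```

Emit:
{"op": "apply_moves", "data": {"commands": [[[0,0,-0.1],0,0.8],[[0,0,-0.1],0,0.8]]}}

```text
clock: 15.0
tool_pos: [0.5866, -0.0522, 0.1498]
orientation: [-179.9, -0.0, -82.1]
force: [2.6, 0.9, 1.2]
opening: 0.024
gripper_force: 29.9
```

Emit:
{"op": "apply_moves", "data": {"commands": [[[-0.1,-0.01,0],0,0.8],[[-0.2,-0.03,0],0,0.8],[[-0.2,-0.03,0],0,0.8]]}}

```text
clock: 15.25
tool_pos: [0.5855, -0.0524, 0.1506]
orientation: [-179.8, -0.0, -82.1]
force: [5.2, 0.5, 4.3]
opening: 0.0239
gripper_force: 30.0
```

Emit:
{"op": "apply_moves", "data": {"commands": [[[-0.1,-0.01,0],0,0.8],[[-0.2,-0.03,0.05],0,0.8],[[-0.2,-0.03,0.05],0,0.8]]}}

```text
clock: 15.5
tool_pos: [0.5821, -0.0529, 0.1507]
orientation: [-180.0, -0.0, -82.1]
force: [-1.5, -0.6, -0.7]
opening: 0.0239
gripper_force: 29.9
```

Emit:
{"op": "apply_moves", "data": {"commands": [[[-0.1,-0.01,0],0,0.8],[[-0.2,-0.03,0],0,0.8],[[-0.2,-0.03,0],0,0.8]]}}

```text
clock: 15.75
tool_pos: [0.5796, -0.0533, 0.1497]
orientation: [180.0, 0.0, -82.2]
force: [2.3, 0.6, -0.4]
opening: 0.0235
gripper_force: 29.9
```

Emit:
{"op": "apply_moves", "data": {"commands": [[[-0.1,-0.01,0],0,0.8],[[-0.1,-0.01,0],0,0.8]]}}

```text
clock: 15.92
tool_pos: [0.5792, -0.0533, 0.15]
orientation: [-180.0, 0.0, -82.1]
force: [4.4, 0.6, -1.9]
opening: 0.0233
gripper_force: 29.9
```

Emit:
{"op": "apply_moves", "data": {"commands": [[[-0.1,-0.01,0],0,0.8],[[-0.2,-0.03,0],0,0.8],[[-0.25,-0.03,0],0,0.8],[[-0.25,-0.03,0],0,0.8]]}}

```text
clock: 16.25
tool_pos: [0.5776, -0.0534, 0.1504]
orientation: [-179.9, -0.0, -82.1]
force: [5.8, 1.2, -1.5]
opening: 0.0237
gripper_force: 30.0
```

Emit:
{"op": "apply_moves", "data": {"commands": [[[0,0,-0.2],0,0.8],[[0,0,-0.3],0,0.8],[[0,0,-0.3],0,0.8]]}}

```text
clock: 16.5
tool_pos: [0.5776, -0.0534, 0.1474]
orientation: [-179.9, -0.0, -82.1]
force: [5.8, 0.3, -1.7]
opening: 0.0236
gripper_force: 30.0
```

Emit:
{"op": "apply_moves", "data": {"commands": [[[0,0,-0.2],0,0.8],[[0,0,-0.4],0,0.8],[[0,0,-0.4],0,0.8]]}}

```text
clock: 16.75
tool_pos: [0.5773, -0.0535, 0.1433]
orientation: [-179.9, -0.0, -82.1]
force: [4.9, -0.2, -2.9]
opening: 0.0239
gripper_force: 30.0
```

Emit:
{"op": "apply_moves", "data": {"commands": [[[0,0,-0.2],0,0.8],[[0,0,-0.4],0,0.8],[[0,0,-0.6],0,0.8],[[0,0,-0.6],0,0.8]]}}

```text
clock: 17.08
tool_pos: [0.5763, -0.0536, 0.1365]
orientation: [180.0, 0.0, -82.2]
force: [5.5, 0.5, -2.0]
opening: 0.0234
gripper_force: 29.9
```

Emit:
{"op": "apply_moves", "data": {"commands": [[[0,0,-0.2],0,0.8],[[0,0,-0.4],0,0.8],[[0,0,-0.4],0,0.8]]}}

```text
clock: 17.33
tool_pos: [0.576, -0.0537, 0.1324]
orientation: [179.9, 0.0, -82.2]
force: [3.2, -0.3, -2.1]
opening: 0.0239
gripper_force: 29.9
```

Emit:
{"op": "apply_moves", "data": {"commands": [[[0,0,-0.1],0,0.8],[[0,0,-0.2],0,0.8],[[0,0,-0.2],0,0.8]]}}

```text
clock: 17.58
tool_pos: [0.5757, -0.0539, 0.1309]
orientation: [179.9, -0.0, -82.2]
force: [0.8, 0.2, 3.1]
opening: 0.024
gripper_force: 29.9
```

Emit:
{"op": "apply_moves", "data": {"commands": [[[0,0,-0.1],0,0.8],[[0,0,-0.2],0,0.8],[[0,0,-0.3],0,0.8],[[0,0,-0.3],0,0.8]]}}

```text
clock: 17.92
tool_pos: [0.5754, -0.0539, 0.1277]
orientation: [179.9, -0.0, -82.2]
force: [-1.0, -0.5, 3.0]
opening: 0.0237
gripper_force: 29.9
```

Emit:
{"op": "apply_moves", "data": {"commands": [[[0,0,-0.1],0,0.8],[[0,0,-0.2],0,0.8],[[0,0,-0.3],0,0.8],[[0,0,-0.3],0,0.8]]}}

```text
clock: 18.25
tool_pos: [0.5755, -0.0539, 0.1246]
orientation: [179.9, -0.0, -82.2]
force: [-0.4, -1.3, 2.9]
opening: 0.0232
gripper_force: 29.9
```

Emit:
{"op": "apply_moves", "data": {"commands": [[[0,0,-0.1],0,0.8],[[0,0,-0.2],0,0.8],[[0,0,-0.3],0,0.8],[[0,0,-0.3],0,0.8]]}}

```text
clock: 18.58
tool_pos: [0.5755, -0.0537, 0.121]
orientation: [179.9, 0.0, -82.2]
force: [-0.5, 0.3, -2.6]
opening: 0.024
gripper_force: 29.9
```

Emit:
{"op": "apply_moves", "data": {"commands": [[[0,0,-0.1],0,0.8],[[0,0,-0.2],0,0.8],[[0,0,-0.3],0,0.8],[[0,0,-0.3],0,0.8]]}}

```text
clock: 18.92
tool_pos: [0.5757, -0.0537, 0.1182]
orientation: [179.9, 0.0, -82.2]
force: [-1.6, -1.4, -3.9]
opening: 0.0238
gripper_force: 29.9
```

Run:
```python
from h import *
s=ctrl.snapshot('side')
save({'img':np.clip(cv2.resize(s['img'][140:200,240:288],(480,600),interpolation=cv2.INTER_CUBIC)*1.5,0,255).astype(np.uint8)},'a4')
```

```text
(no output)
```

View pics/a4.png

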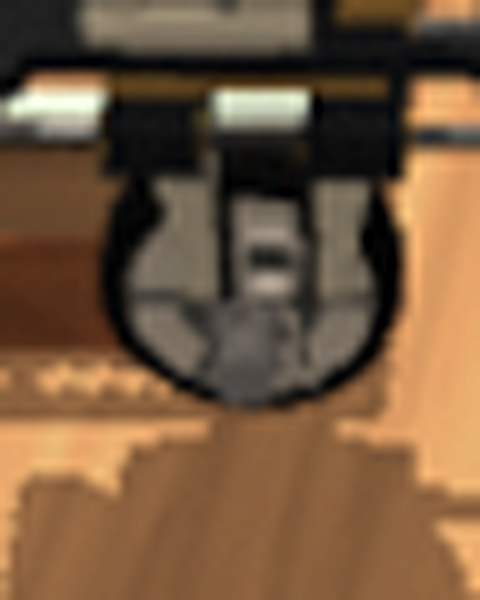

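The crop shows the bent leg astride the axle on the right, around (290,330). The downward pull means the clip is drawing itself in.

Emit:
{"op": "apply_moves", "data": {"commands": [[[0,0,-0.1],0,0.8],[[0,0,-0.2],0,0.8],[[0,0,-0.2],0,0.8]]}}

```text
clock: 19.22
tool_pos: [0.576, -0.0537, 0.1165]
orientation: [179.9, 0.0, -82.2]
force: [-2.5, -0.7, -5.5]
opening: 0.0234
gripper_force: 29.9
```

Emit:
{"op": "apply_moves", "data": {"commands": [[[0,0,-0.1],0,0.8],[[0,0,-0.1],0,0.8]]}}

```text
clock: 19.38
tool_pos: [0.5764, -0.0537, 0.1159]
orientation: [180.0, 0.0, -82.2]
force: [-3.0, -0.3, -3.7]
opening: 0.0236
gripper_force: 29.9
```

Emit:
{"op": "apply_moves", "data": {"commands": [[[-0.03,0,-0.1],0,0.8],[[-0.05,0,-0.1],0,0.8]]}}

```text
clock: 19.55
tool_pos: [0.5765, -0.0536, 0.1153]
orientation: [-179.9, -0.0, -82.1]
force: [-2.0, -0.6, -2.0]
opening: 0.0235
gripper_force: 29.9
```

Emit:
{"op": "apply_moves", "data": {"commands": [[[0,0,-0.05],0,0.8],[[0,0,-0.05],0,0.8]]}}

```text
clock: 19.72
tool_pos: [0.5765, -0.0536, 0.115]
orientation: [-179.9, -0.0, -82.1]
force: [-2.7, -0.4, 0.1]
opening: 0.0235
gripper_force: 29.9
```

Emit:
{"op": "apply_moves", "data": {"commands": [[[0,0,0],0,0.7],[[0,0,0],0,0.6],[[0,0,0],0,0.5],[[0,0,0],0,0.5],[[0,0,0],0,0.5]]}}

```text
clock: 20.13
tool_pos: [0.5763, -0.0536, 0.1148]
orientation: [-180.0, -0.0, -82.1]
force: [0.0, -0.5, 0.6]
opening: 0.0428
gripper_force: 0.0
```

Emit:
{"op": "apply_moves", "data": {"commands": [[[0,0,2],0,0.5],[[0,0,5],0,0.5],[[0,0,9],0,0.5],[[-6,8,12],0,0.5],[[-10,20,12],0,0.5],[[-10,20,12],0,0.5],[[-10,20,12],0,0.5],[[-10,20,12],0,0.5],[[-10,20,12],0,0.5],[[-10,20,12],0,0.5],[[-10,20,12],0,0.5]]}}

```text
clock: 21.05
tool_pos: [0.4757, 0.1475, 0.235]
orientation: [-179.9, 0.0, -82.0]
force: [-0.6, -0.4, -0.5]
opening: 0.0437
gripper_force: 0.0
```

Run:
```python
from h import *
s=ctrl.snapshot('side');t=ctrl.snapshot('top')
f=lambda a:cv2.resize(a,(400,500),interpolation=cv2.INTER_CUBIC)
save({'img':np.clip(np.hstack([f(s['img'][145:195,244:284]),f(t['img'][155:205,305:345])])*1.4,0,255).astype(np.uint8)},'a5')
for p in(s,t):
  for k in('clip','clip_head','hub_face'):print(k,[(np.round(d['at'],1),round(d['score'],2)) for d in ctrl.spot_point(p,k)[:2]])
h=np.array([.5837,-.0523,.08]);L=np.array([.9907,.136,0])
hd=h-.007*L+[0,0,.029]
for p in(s,t):print(proj(p,h),proj(p,hd))
```

```text
clip []
clip_head [(array([268.1, 167.4]), 0.35)]
hub_face [(array([262.3, 170.8]), 0.45)]
clip []
clip_head [(array([326.5, 183. ]), 0.54)]
hub_face [(array([326.8, 180.8]), 0.78)]
[264.01755397 174.25034002] [265.86679805 167.13599703]
[325.75568774 180.80441112] [327.41257426 181.17670464]
```

View pics/a5.png

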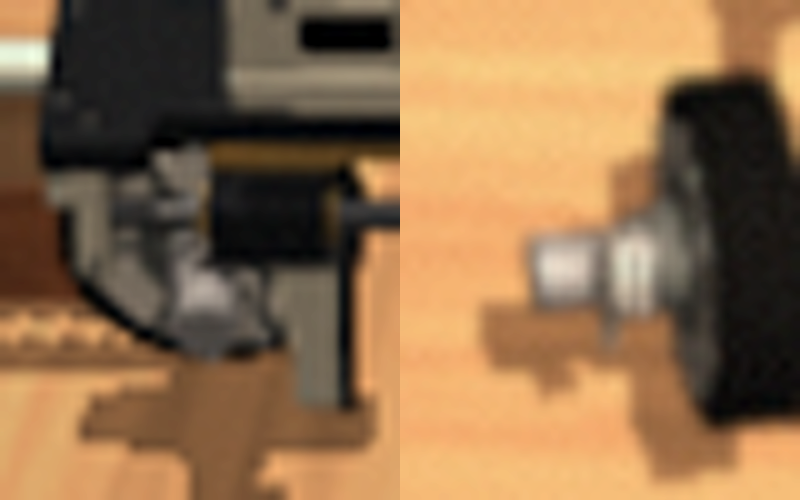

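The top crop shows the clip head seated on the axle at (326,183), with the wheel home.

```bash
python3 -c "
from h import *
print(ctrl.close_job())"
```

```text
the job is handed in; nothing more can be done
None
```

The wheel is back home against the shoulder. The R-clip's straight leg is through the cross-hole with the bent leg snapped round the axle. I let go of the clip and handed the job in at about 21 s; the result of the judging was not shown.

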